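# Put the wheel dresser away in the dial-covered grinder's caddy

### The arm

A 7-joint arm with a two-finger parallel gripper is mounted at the origin on the work surface. World frame = base frame: x ahead of the robot, y to its left, z up, the work surface at z = 0. Lengths are in m, angles in rad, forces in N, time in s.
With the tool pointing down it reaches from about 0.425 to 0.875 m from the base axis. Payload 4.7 kg.
Tool frame: the origin (TCP) lies on the mounting face of the last link; the fingertips stand 182 mm ahead of it and the grasp point (between the pads) lies 164 mm ahead of it (ctrl.finger_overhang is the distance from the TCP to the fingertips, in m); z points along the fingers, y is the line along which they close (so a half turn about z gives the same grasp; the last joint's range is limited). The gripper opens to 87 mm and grips with 3 to 60 N. Pads are 19 mm wide; open, the fingers measure 117 mm over their backs; the gripper's body (75 mm by 190 mm) begins 51 mm behind the grasp point.
Start: joints at [-1.23, 0.321, -0.07, 1.45, 0.023, 1.371, -0.057], TCP at [0.209, 0.616, 0.405] pointing down, gripper open.
Joint ranges: [-2.86, 2.86], [-0.3, 2.09], [-1.38, 1.24], [0.06, 2.45], [-1.56, 4.7], [0.09, 2.05], [-2.69, 2.69]. Speed limits (rad/s): [2.57, 2.57, 3.14, 3.14, 3.14, 3.14, 3.14].

### API

Orientations are given as a rotation vector (axis times angle).
In Python, from bench import ctrl gives the robot as it stands.
- The arm moves only by the shell command python3 -m jog 'ROWS' [FORCE]. ROWS is a JSON object of lists of equal length, an entry for each row: "translation": the shift along the tool's x, y, z as a fraction of full scale, a list of three; "yaw": the turn about the tool's z as a fraction of full scale; "jaw": the closure, from 0 (fully open) to 1 (shut). In form: {"translation": [[dx, dy, dz], ...], "yaw": [yaw, ...], "jaw": [jaw, ...]}. A call has 1 to 8 rows; each row is the pose to reach, as a shift and turn from the pose commanded when the call began, along the tool's axes at that moment, turning the shorter way round; what a row does not reach only later rows make up. Full scale, the value 1, is 0.2 m for a shift and 180 degrees for a turn. A row lasts 1/8 s, in which the tool goes at most 62.5 mm and 10.7 degrees, less where a joint would pass 70% of its speed; a pose out of reach is approached as far as the arm can. A call with a number of a shift or a turn outside -1 to 1 is refused whole. A call with a gripper value outside its range is refused whole. The fingers move at their own pace and stop on an object; FORCE is the grip in N (left out, the last holds). Time passes only in rows, so rows that repeat a pose let the fingers close. It gives the time, the measured TCP pose, the force, the opening and the grip force at its end, in the units of the state.
- ctrl.get_state(): the state, without advancing time (a new reading comes with each control period).
- ctrl.get_image(name): name is "side" or "top"; returns a dict with "pixels" (480x640x3 uint8, blue, green, red), "fx", "fy", "cx", "cy" (pixels), "R" (3x3) and "t" (3): a world point X has camera coordinates R X + t. Camera axes: x right, y down, z forward; pixel columns grow to the right and rows downward; lengths in m; the calibration is good to about 2 mm. A picture is of the moment at which its call begins. There is no depth.
- ctrl.close_job(): hands the job in; it is judged then, once.
Trained networks look in a picture, given as the dict that the camera call returned (one of the last four; its "shot" number tells which), for a name from the list of things; names that differ only in an ending like _2 or _b are one class to them, and where a whole thing is asked for, a point or a joint stands for the part that bears it (a point fixed in the world has none). Each returns a list of dicts, best first, with "p" (0 to 1); they miss things now and then, are a little off and sometimes report something else, mostly with a low value. They report only what shows in the picture. A call takes as long as a camera call.
- ctrl.silhouettes(label, picture): "region" (480x640 bool, what is visible of it) and "at" ([column, row] in pixels, amid what is visible of it).
The state is a dict: "time": time; "joint_positions": joint angles; "qd": joint speeds; "joint_torque": joint torques, N m; "position": TCP position; "tool_rot": TCP orientation; "ft_force": force on the tool from outside, world axes, zero at the start; "torque": the same for the moment, N m; "grip_width": opening from 0.0 (shut) to 1.0 (fully open); "grip_force": force on a finger pad.
Only numpy, scipy, OpenCV 4.12 (cv2) and the standard library are available. Lean on these libraries where they do the work, as an engineer would, in place of code of your own. Each camera call takes 0.05 s, during which the arm holds its last target. There are 200 camera calls.

### The job

Put the T-shaped wheel dresser away in the grey caddy: turn the round cover by its post until the opening lies squarely over the T-shaped recess, the one on the side with the T-shaped steel tongue, then set the dresser into that recess the way round that fits, fully home and flat on the floor of the recess. Leave the cover centred over that recess and do not disturb the whetstone, oil bottle and knife.

Things in the scene. Friction and masses are not known exactly. Their poses are not given: they have to be found in the camera images.
- caddy: Square grey block 280 x 280 x 46 mm, fixed. Origin: centre of its underside, on the bench; z up, the cover's turning axis. Its top has four recesses 16 mm deep, one at the middle of each side: T-shaped on +y, square on -y, narrow on -x, broad on +x.
- t_tongue (a point): Outer end of the T-shaped flat steel tongue, 70 mm wide, that sticks out 44 mm from the caddy's +y side and marks the side with the T recess; 184 mm from the centre, 45 mm above the bench. The other three sides have no tongue.
- recess (a point): Middle of the T recess's floor, 30 mm above the bench, 82 mm from the caddy's centre towards caddy +y; axes as the caddy's. The T lies along x, its wide head towards +x: shank part 28 mm wide, x -52 to +20 mm; head part 54 mm wide, x +20 to +52 mm. The dresser has 2 mm play on each side. The block's top is 16 mm above this point.
- opening (a point): Middle of the cover's opening, 82 mm from the turning axis; turns with the cover, y axis pointing outwards. The cover is an aluminium disc, 244 mm across, 4 mm thick, top 51 mm above the bench, with a 100 degree sector missing, centred here. A 40 mm hub rises 6 mm at its centre. The dresser passes only if this point is within about 10 mm of straight above recess.
- post_mid (a point): Half-way up the round upright black post that turns the cover: 22 mm diameter, 45 mm high (51 to 96 mm above the bench), rigid on the disc, 90 mm from the turning axis and exactly opposite the opening.
- cover (a joint): Angle of the cover on the caddy, rad, counter-clockwise from above positive. 0 (and 6.28): opening centred over the T recess. Turns endlessly either way, friction 0.15 N m (about 1.7 N at the post), no spring: stays where it is left.
- dresser: The wheel dresser, a T-shaped dark steel tool with a black rubber grip, about 0.35 kg, lying on the bench; origin at its underside, midway along its 100 mm length; x along it towards the wide head, z up.
- dresser_mid (a point): Centre of the dresser, 21 mm above its underside; same axes. Shank: x -50 to +22 mm, 24 mm wide, 42 mm high. Head: x +22 to +50 mm, 50 mm wide, 28 mm high, star wheels showing to 39 mm. Lower edges relieved 1.2 mm. Seated when its axes agree with the caddy's and this point is 21 mm above recess; its top 26 mm then stand above the block.
- whetstone: Bystander: grey whetstone 60 x 170 x 28 mm lying flat, origin at the centre of its underside.
- oil: Bystander: amber oil bottle, 64 mm diameter, 150 mm high, origin at the centre of its underside.
- knife: Bystander: kitchen knife with red handle lying flat, about 300 mm long along its x axis; origin between handle and blade at its underside.

How it is judged:
By the outcome, as a careful person would: the job done as asked, in the order asked, and still so for the second after the job is handed in, with the robot touching nothing.
It also fails if it takes over 64 s, if anything falls off the work surface, if the arm or the gripper's body presses on something with over 40 N, if the wrist force passes 120 N, or if a joint passes its speed limit or range.

## Working session

There is one attempt and no reset: what is moved stays moved. The work goes in short steps, Python scripts to look and compute and a shell command to move; the robot and the scene stay as the last step left them, time stands still between calls to the robot, and variables do not carry over. Pictures are saved under pics/ and viewed, at most 10 in all, crops included, and the job is handed in when it is done.

```bash
mkdir -p pics; python3 - <<'E'
from bench import ctrl
import cv2,numpy as np
s=ctrl.get_state(); print(s['time'],s['position'],s['tool_rot'],s['grip_width'])
for n in ['top','side']:
    im=ctrl.get_image(n); cv2.imwrite(f'pics/{n}0.png',im['pixels'])
    print(n,im['fx'],im['cx'],im['cy'],np.round(im['R'],3).tolist(),np.round(im['t'],3))
    for l in ['caddy','t_tongue','opening','post_mid','dresser','whetstone','oil','knife','cover']:
        r=ctrl.silhouettes(l,im)
        print(l,[(round(d['p'],2),np.round(d['at']).tolist(),int(d['region'].sum())) for d in r[:2]])
E
```

```text
0.0 [0.2086051  0.61541172 0.40367509] [-5.10942053e-01 -3.09954885e+00  2.87699599e-03] 0.9979873548262327
top 560.5952437219984 324.6993170302917 237.94765834652952 [[0.013, -1.0, 0.0], [-0.993, -0.013, -0.113], [0.113, 0.001, -0.994]] [-0.002  0.574  1.736]
caddy [(0.68, [386.0, 258.0], 8294)]
t_tongue [(0.7, [387.0, 260.0], 8245), (0.62, [255.0, 252.0], 348)]
opening []
post_mid []
dresser [(0.88, [255.0, 252.0], 278), (0.29, [386.0, 261.0], 8420)]
whetstone [(0.82, [338.0, 167.0], 1074), (0.46, [396.0, 270.0], 3456)]
oil [(0.88, [143.0, 265.0], 501), (0.49, [341.0, 168.0], 1020)]
knife [(0.96, [496.0, 254.0], 908)]
cover [(0.67, [398.0, 273.0], 3548)]
side 489.8837107004475 320.00963058726876 244.22809922011825 [[0.875, -0.485, -0.007], [-0.368, -0.655, -0.66], [0.315, 0.58, -0.751]] [-0.523  0.264  1.264]
caddy [(0.88, [324.0, 320.0], 11262), (0.49, [404.0, 423.0], 1733)]
t_tongue [(0.81, [322.0, 321.0], 11059)]
opening [(0.63, [317.0, 320.0], 4484)]
post_mid [(0.93, [318.0, 320.0], 4480)]
dresser [(0.9, [263.0, 211.0], 379), (0.5, [319.0, 323.0], 4512)]
whetstone [(0.56, [386.0, 238.0], 1083)]
oil [(0.68, [213.0, 151.0], 659)]
knife [(0.71, [406.0, 424.0], 1779), (0.66, [319.0, 322.0], 4474)]
cover [(0.68, [319.0, 319.0], 4474), (0.16, [321.0, 320.0], 10971)]
```

View pics/top0.png

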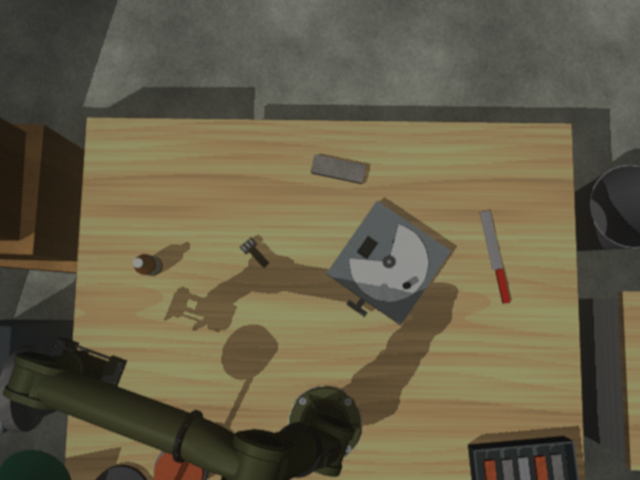

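View pics/side0.png

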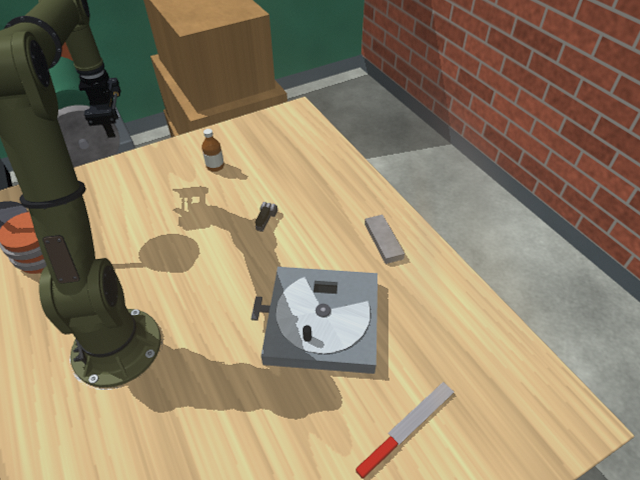

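```bash
python3 - <<'E'
import cv2,numpy as np
t=cv2.imread('pics/top0.png');s=cv2.imread('pics/side0.png')
def c(i,x,y,w,h,k): return cv2.resize(i[y:y+h,x:x+w],None,fx=k,fy=k,interpolation=cv2.INTER_CUBIC)
a=c(t,320,190,140,140,4)
b=c(t,230,225,50,60,4); d=c(s,245,190,50,60,4)
o=np.zeros((560,780,3),np.uint8);o[:,:560]=a;o[:240,570:770]=b;o[300:540,570:770]=d
cv2.imwrite('pics/m1.png',o)
cv2.imwrite('pics/m2.png',c(s,240,255,150,130,5))
E
```

```text
(no output)
```

View pics/m1.png

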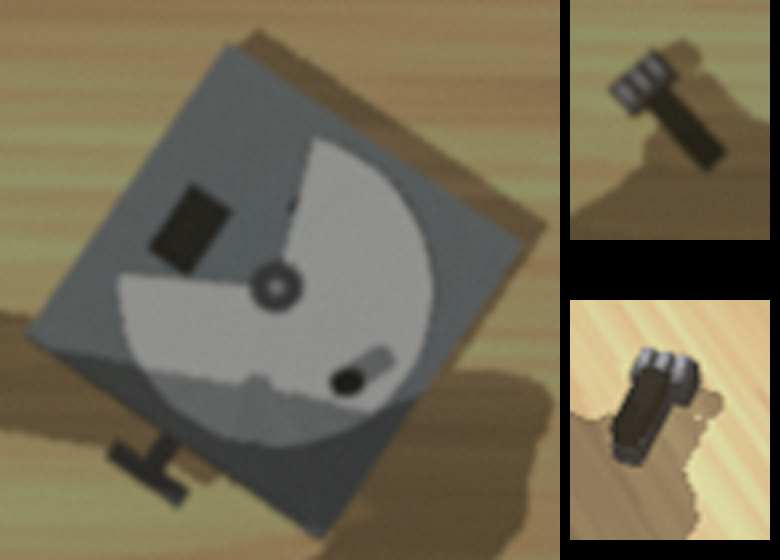

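View pics/m2.png

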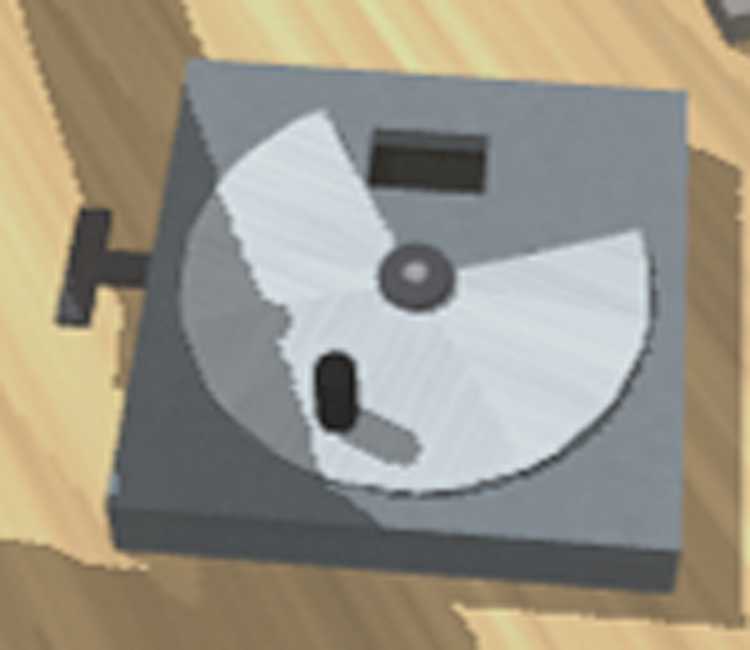

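```bash
cat > h.py <<'E'
import numpy as np,cv2
from scipy.optimize import least_squares,minimize
from bench import ctrl
def proj(im,X):
    c=np.atleast_2d(X)@np.array(im['R']).T+np.array(im['t'])
    return np.c_[im['fx']*c[:,0]/c[:,2]+im['cx'],im['fy']*c[:,1]/c[:,2]+im['cy']]
def pose(p,P,z0=0):  # p=x,y,yaw ; local points
    c,s=np.cos(p[2]),np.sin(p[2]); P=np.asarray(P,float)
    return np.c_[p[0]+c*P[:,0]-s*P[:,1],p[1]+s*P[:,0]+c*P[:,1],P[:,2]+z0]
def box(x0,x1,w,z0,z1): return np.array([[x,y,z] for x in(x0,x1) for y in(-w/2,w/2) for z in(z0,z1)])
PARTS=[box(-.05,.022,.024,0,.042),box(.022,.05,.05,0,.028),box(.026,.046,.046,.028,.036)]
K=8
def mask(im,p,z0=0,crop=None):
    x0,y0,w,h=crop; m=np.zeros((h*K,w*K),np.uint8)
    for B in PARTS:
        q=(proj(im,pose(p,B,z0))-[x0-.5,y0-.5])*K-.5
        cv2.fillConvexPoly(m,cv2.convexHull(np.round(q).astype(np.int32)),1)
    return cv2.resize(m.astype(np.float32),(w,h),interpolation=cv2.INTER_AREA)
def fit_dresser(views,p0,z0=0,offs=None): # views: list of (im,region)
    cs=[]
    for im,r in views:
        u,v=proj(im,[[p0[0],p0[1],z0+.02]])[0]; cs.append((int(u)-40,int(v)-40,80,80))
    def f(p):
        return sum(np.abs(mask(im,p,z0,c)-r[c[1]:c[1]+80,c[0]:c[0]+80]).sum() for (im,r),c in zip(views,cs))
    best=min((minimize(f,p0,method='Nelder-Mead',options=dict(initial_simplex=[p0]+[np.add(p0,d) for d in([.01*k,0,0],[0,.01*k,0],[0,0,.2*k])])) for k in(1,-1)),key=lambda r:r.fun)
    return best.x,best.fun
E
cat > m.py <<'E'
from h import *
T=ctrl.get_image('top');S=ctrl.get_image('side')
tp=lambda a:(np.array(a)+.5)/4-.5+[320,190]
sp=lambda a:(np.array(a)+.5)/5-.5+[240,255]
h=.14;C=np.array([[h,h,.046],[-h,h,.046],[h,-h,.046],[-h,-h,.046],[0,0,.057]])
tc=tp([[28,335],[322,538],[230,45],[525,243],[276,287]]);sc=sp([[187,60],[110,512],[686,92],[682,552],[417,270]])
for n,v in(('top',[(T,tc)]),('side',[(S,sc)]),('both',[(T,tc),(S,sc)])):
    r=least_squares(lambda p:np.concatenate([(proj(i,pose(p,C))-q).ravel() for i,q in v]),[.55,-.2,2])
    print(n,r.x.round(4),np.abs(r.fun).max().round(2))
cad=r.x
s=np.radians(50)
for n,v in(('top',[(T,tp([[317,138],[118,276],[346,382]]))]),('side',[(S,sp([[640,232],[325,110],[336,364]]))])):
    # local: opening at +y, sector edges, post top
    L=np.array([[.122*np.sin(a),.122*np.cos(a),.051] for a in(s,-s)]+[[0,-.09,.096]])
    for a0 in(0,1.5,3,4.5):
        r=least_squares(lambda p:np.concatenate([(proj(i,pose([cad[0],cad[1],cad[2]+p[0]],L))-q).ravel() for i,q in v]),[a0])
        print(n,'cover',r.x,np.abs(r.fun).max().round(2))
print('post',pose([*cad[:2],cad[2]+0],[[0,-.09,.07]]))
vs=[(i,ctrl.silhouettes('dresser',i)[0]['region'].astype(np.float32)) for i in(T,S)]
for v in(vs[:1],vs[1:],vs):
    rr=[fit_dresser(v,[.57,.22,a]) for a in (.3,.8,1.2)]; b=min(rr,key=lambda r:r[1]); print('dresser',b[0].round(4),b[1])
E
python3 m.py
```

```text
top [ 0.5004 -0.1949  0.9762] 0.85
side [ 0.4998 -0.1935  0.9838] 0.9
both [ 0.5    -0.1941  0.9803] 1.03
top cover [-1.94023731] 1.23
top cover [4.34294799] 1.23
top cover [4.34294799] 1.23
top cover [4.34294799] 1.23
side cover [-1.9395977] 1.38
side cover [4.3435876] 1.38
side cover [4.3435876] 1.38
side cover [4.34358761] 1.38
post [[ 0.57477338 -0.24423195  0.07      ]]
dresser [0.526  0.2243 0.7721] 66.84375
dresser [0.5238 0.2257 0.7869] 34.890625
dresser [0.5239 0.225  0.7885] 108.328125
```

```bash
cat > go.py <<'E'
# usage: go.py x y ztip_graspz yawdeg ... (grasp point targets) -> fractions from present pose
import sys,numpy as np
from bench import ctrl
from scipy.spatial.transform import Rotation as Ro
s=ctrl.get_state();R=Ro.from_rotvec(s['tool_rot']).as_matrix();p=np.array(s['position'])+.164*R[:,2]
a=np.degrees(np.arctan2(R[1,1],R[0,1]))
print('t',round(s['time'],2),'grasp',p.round(4),'ang',a.round(2),'tilt',R[:2,2].round(4),'F',np.round(s['ft_force'],1),'w',round(s['grip_width'],3),'gf',s['grip_force'])
v=list(map(float,sys.argv[1:]))
for x,y,z,g in zip(*[iter(v)]*4):
    d=R.T@(np.array([x,y,z])-p)/.2; print(d.round(3),'yaw',round(-(((g-a)+180)%360-180)/180,4))
E
python3 go.py .36 .42 .2 30  .5 .22 .2 0
```

```text
t 1.2 grasp [0.2087 0.6156 0.2408] ang 71.28 tilt [0.0001 0.0001] F [-0.8 -0.5 -0.2] w 1.002 gf 0.0
[-1.03  -0.683  0.204] yaw 0.2293
[-2.014 -1.406  0.204] yaw 0.396
```

```bash
python3 -m jog '{"translation":[[-0.3,-0.2,0],[-0.6,-0.4,0],[-0.85,-0.6,0],[-1,-0.75,0],[-1,-0.9,0],[-1,-1,0]],"yaw":[0.05,0.1,0.15,0.2,0.25,0.25],"jaw":[0,0,0,0,0,0]}' && python3 go.py .52 .22 .24 -5
```

```text
time: 1.95
position: [0.3343, 0.3601, 0.405]
tool_rot: [-1.663, -2.665, -0.001]
ft_force: [-0.1, 0.1, 0.4]
grip_width: 1.003
grip_force: 0.0
t 1.95 grasp [0.3343 0.3602 0.241 ] ang 26.06 tilt [0.0001 0.0006] F [-0.1  0.1  0.4] w 1.003 gf 0.0
[-1.037  0.526  0.005] yaw 0.1725
```

```bash
python3 go.py .47 .19 .2 -5 .49 .15 .2 -10; python3 -m jog '{"translation":[[-0.3,0,0],[-0.6,-0.1,0],[-0.9,-0.2,0],[-0.95,-0.45,0],[-1,-0.65,0],[-1,-0.65,0]],"yaw":[0.05,0.1,0.15,0.2,0.2,0.2],"jaw":[0,0,0,0,0,0]}' && python3 go.py .48 .05 .2 -40 .46 -.1 .2 -50
```

```text
t 1.95 grasp [0.3343 0.3602 0.241 ] ang 26.06 tilt [0.0001 0.0006] F [-0.1  0.1  0.4] w 1.003 gf 0.0
[-1.062  0.236  0.205] yaw 0.1725
[-1.286  0.238  0.205] yaw 0.2003
time: 2.7
position: [0.3281, 0.1327, 0.3854]
tool_rot: [-2.387, -2.006, 0.067]
ft_force: [-0.3, -0.3, 0.2]
grip_width: 0.996
grip_force: 0.0
t 2.7 grasp [0.3203 0.131  0.2216] ang -9.93 tilt [-0.0472 -0.0101] F [-0.3 -0.3  0.2] w 0.996 gf 0.0
[-0.26   0.86   0.074] yaw 0.1671
[-1.016  0.891  0.086] yaw 0.2226
```

```bash
python3 -m jog '{"translation":[[0,0.3,0],[-0.1,0.6,0],[-0.25,0.9,0],[-0.4,0.9,0],[-0.4,0.9,0]],"yaw":[0.05,0.1,0.15,0.15,0.15],"jaw":[0,0,0,0,0]}' && python3 go.py .46 -.1 .2 -50  .426 -.246 .2 -55
```

```text
time: 3.32
position: [0.4934, 0.0231, 0.3808]
tool_rot: [-2.801, -1.399, 0.067]
ft_force: [0.4, 0.5, -0.1]
grip_width: 1.003
grip_force: 0.0
t 3.33 grasp [0.4863 0.0215 0.217 ] ang -36.95 tilt [-0.0431 -0.01  ] F [ 0.4  0.5 -0.1] w 1.003 gf 0.0
[-0.562  0.262  0.097] yaw 0.0725
[-1.247  0.565  0.111] yaw 0.1003
```

```bash
python3 -m jog '{"translation":[[-0.3,0.15,0.05],[-0.6,0.3,0.1],[-0.9,0.42,0.1],[-1,0.57,0.1],[-1,0.57,0.1]],"yaw":[0.05,0.1,0.1,0.1,0.1],"jaw":[0,0,0,0,0]}' && python3 go.py .426 -.246 .085 -55.3
```

```text
time: 3.95
position: [0.4638, -0.2059, 0.3646]
tool_rot: [-2.993, -0.945, 0.069]
ft_force: [0.1, 0.6, 0.5]
grip_width: 0.997
grip_force: 0.0
t 3.95 grasp [ 0.4568 -0.2077  0.2008] ang -54.95 tilt [-0.0424 -0.0111] F [0.1 0.6 0.5] w 0.997 gf 0.0
[-0.212  0.077  0.587] yaw 0.0019
```

```bash
python3 -m jog '{"translation":[[-0.2,0.08,0],[-0.21,0.08,0.3],[-0.21,0.08,0.59],[-0.21,0.08,0.59],[-0.21,0.08,0.59],[-0.21,0.08,0.59],[-0.21,0.08,0.59],[-0.21,0.08,0.59]],"yaw":[0,0,0,0,0,0,0,0],"jaw":[0.4,0.4,0.4,0.4,1,1,1,1]}' 10 && python3 go.py && python3 - <<'E'
import numpy as np
exec(open('go.py').read().split("v=list")[0])
c=np.array([.5,-.194]); r=p[:2]-c; print(np.hypot(*r),np.degrees(np.arctan2(r[1],r[0])))
for k in range(1,8):
    t=np.radians(8*k);q=c+np.array([[np.cos(t),-np.sin(t)],[np.sin(t),np.cos(t)]])@r
    print(8*k,(R.T@(np.r_[q,p[2]]-p)/.2).round(3),-8*k/180)
E
```

```text
time: 4.95
position: [0.4333, -0.2424, 0.248]
tool_rot: [-2.989, -0.951, 0.069]
ft_force: [-0.0, -0.0, 5.0]
grip_width: 0.252
grip_force: 10.0
t 4.95 grasp [ 0.4262 -0.244   0.0841] ang -54.71 tilt [-0.0432 -0.0097] F [-0. -0.  5.] w 0.252 gf 10.025461725890636
t 4.95 grasp [ 0.4262 -0.244   0.0841] ang -54.71 tilt [-0.0432 -0.0097] F [-0. -0.  5.] w 0.252 gf 10.025461725890636
0.08911331668158529 -145.8589926339669
8 [ 0.003  0.062 -0.001] -0.044444444444444446
16 [ 0.015  0.123 -0.003] -0.08888888888888889
24 [ 0.035  0.182 -0.005] -0.13333333333333333
32 [ 0.063  0.237 -0.007] -0.17777777777777778
40 [ 0.098  0.288 -0.009] -0.2222222222222222
48 [ 0.14   0.334 -0.011] -0.26666666666666666
56 [ 0.189  0.373 -0.014] -0.3111111111111111
```

```bash
python3 -m jog '{"translation":[[0.003,0.062,-0.001],[0.015,0.123,-0.003],[0.035,0.182,-0.005],[0.063,0.237,-0.007],[0.098,0.288,-0.009],[0.14,0.334,-0.011],[0.189,0.373,-0.014],[0.189,0.373,-0.014]],"yaw":[-0.044,-0.089,-0.133,-0.178,-0.222,-0.267,-0.311,-0.311],"jaw":[1,1,1,1,1,1,1,1]}' && python3 - <<'E'
import numpy as np
exec(open('go.py').read().split("v=list")[0])
c=np.array([.5,-.194]); r=p[:2]-c; print(np.hypot(*r),np.degrees(np.arctan2(r[1],r[0])))
for k in range(1,8):
    t=np.radians(8*k);q=c+np.array([[np.cos(t),-np.sin(t)],[np.sin(t),np.cos(t)]])@r/np.hypot(*r)*.09
    print(8*k,(R.T@(np.r_[q,p[2]]-p)/.2).round(3),-8*k/180)
E
```

```text
time: 5.95
position: [0.5082, -0.2813, 0.2477]
tool_rot: [-2.181, -2.228, 0.057]
ft_force: [1.7, 1.0, 3.5]
grip_width: 0.25
grip_force: 10.1
t 5.95 grasp [ 0.5013 -0.2829  0.0839] ang 1.23 tilt [-0.0422 -0.0099] F [1.7 1.  3.5] w 0.25 gf 10.122429309412837
0.08891238684475439 -89.1529978378586
8 [-0.001  0.063 -0.003] -0.044444444444444446
16 [ 0.011  0.124 -0.005] -0.08888888888888889
24 [ 0.032  0.183 -0.008] -0.13333333333333333
32 [ 0.061  0.239 -0.011] -0.17777777777777778
40 [ 0.098  0.29  -0.013] -0.2222222222222222
48 [ 0.141  0.335 -0.015] -0.26666666666666666
56 [ 0.19   0.374 -0.018] -0.3111111111111111
```

```bash
python3 -m jog '{"translation":[[0,0.063,-0.003],[0.011,0.124,-0.005],[0.032,0.183,-0.008],[0.061,0.239,-0.01],[0.098,0.29,-0.013],[0.141,0.335,-0.015],[0.186,0.371,-0.017],[0.186,0.371,-0.017]],"yaw":[-0.044,-0.089,-0.133,-0.178,-0.222,-0.267,-0.308,-0.308],"jaw":[1,1,1,1,1,1,1,1]}' && python3 -m jog '{"translation":[[0,0,0],[0,0,0],[0,0,-0.3],[0,0,-0.6],[0,0,-0.75]],"yaw":[0,0,0,0,0],"jaw":[0.4,0.4,0.4,0.4,0]}' && python3 go.py .57 .13 .2 0 && python3 - <<'E'
from bench import ctrl
import cv2,numpy as np
o=np.zeros((560,780,3),np.uint8)
t=ctrl.get_image('top')['pixels'];s=ctrl.get_image('side')['pixels']
cv2.imwrite('pics/t1.png',t);cv2.imwrite('pics/s1.png',s)
o[:,:390]=cv2.resize(t[190:330,325:422],(390,560),interpolation=2);o[:,390:]=cv2.resize(s[245:385,255:352],(390,560),interpolation=2)
cv2.imwrite('pics/m3.png',o)
E
```

```text
time: 6.95
position: [0.5816, -0.2428, 0.2475]
tool_rot: [-0.891, -2.976, 0.036]
ft_force: [5.0, -2.6, 0.5]
grip_width: 0.254
grip_force: 9.9
time: 7.58
position: [0.587, -0.2413, 0.3998]
tool_rot: [-0.891, -2.973, 0.034]
ft_force: [0.1, -0.3, -0.7]
grip_width: 0.646
grip_force: 0.0
t 7.58 grasp [ 0.58   -0.2429  0.2359] ang 56.67 tilt [-0.0423 -0.0101] F [ 0.1 -0.3 -0.7] w 0.646 gf 0.0
[1.062 1.535 0.163] yaw 0.3148
```

View pics/m3.png

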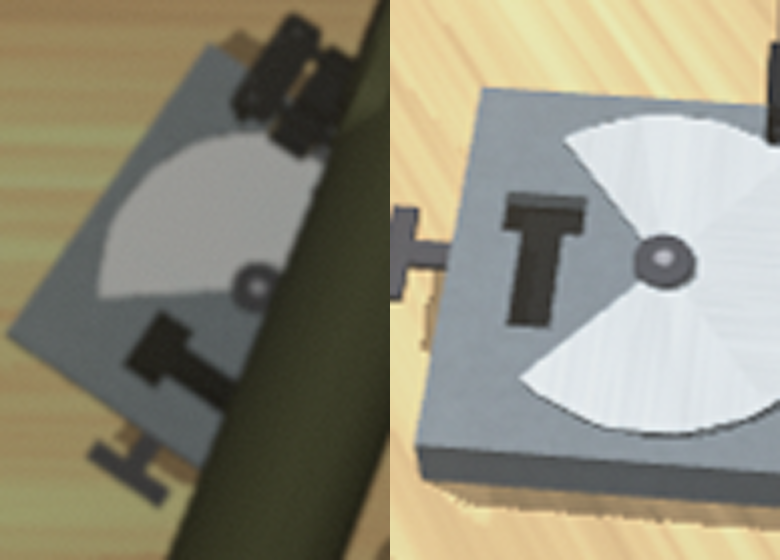

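```bash
python3 go.py .64 -.05 .236 20 .72 0 .236 0; python3 -m jog '{"translation":[[0.1,0.27,0],[0.2,0.55,0],[0.35,0.8,0],[0.45,1,0],[0.55,1,0],[0.55,1,0]],"yaw":[0.05,0.1,0.15,0.2,0.25,0.3],"jaw":[0,0,0,0,0,0]}' && python3 go.py .83 .19 .236 -40 .87 .2 .236 -40
```

```text
t 7.67 grasp [ 0.5809 -0.2433  0.2366] ang 56.68 tilt [-0.0396 -0.011 ] F [-0.1 -1.1  0.7] w 0.719 gf 0.0
[ 0.285  0.969 -0.02 ] yaw 0.2038
[ 0.088  1.398 -0.038] yaw 0.3149
time: 8.43
position: [0.6034, -0.0114, 0.3913]
tool_rot: [-2.15, -2.249, 0.063]
ft_force: [-0.2, -0.6, -0.4]
grip_width: 0.998
grip_force: 0.0
t 8.43 grasp [ 0.5953 -0.0129  0.2275] ang 2.56 tilt [-0.0498 -0.0087] F [-0.2 -0.6 -0.4] w 0.998 gf 0.0
[ 0.96   1.214 -0.11 ] yaw 0.2364
[ 1.001  1.416 -0.12 ] yaw 0.2364
```

```bash
python3 -m jog '{"translation":[[0.2,0.25,-0.02],[0.4,0.5,-0.05],[0.6,0.75,-0.08],[0.8,1,-0.1],[0.9,1,-0.1],[0.9,1,-0.1],[0.9,1,-0.1]],"yaw":[0.05,0.1,0.15,0.2,0.24,0.24,0.24],"jaw":[0,0,0,0,0,0,0]}' && python3 go.py .83 .19 .24 -45 .87 .2 .24 -45 .91 .21 .24 -45
```

```text
time: 9.3
position: [0.7963, 0.1741, 0.4023]
tool_rot: [-2.843, -1.311, 0.074]
ft_force: [-0.1, -1.0, 0.6]
grip_width: 1.004
grip_force: 0.0
t 9.3 grasp [0.7886 0.1723 0.2385] ang -40.51 tilt [-0.0469 -0.0109] F [-0.1 -1.   0.6] w 1.004 gf 0.0
[ 0.201  0.1   -0.018] yaw 0.0249
[ 0.369  0.219 -0.028] yaw 0.0249
[ 0.536  0.339 -0.038] yaw 0.0249
```

```bash
python3 -m jog '{"translation":[[0.1,0.06,-0.01],[0.2,0.13,-0.015],[0.28,0.17,-0.02],[0.36,0.22,-0.03],[0.36,0.22,-0.03]],"yaw":[0.02,0.02,0.02,0.02,0.02],"jaw":[0,0,0,0,0]}' && python3 go.py .9 .2 .24 -45 .94 .21 .24 -45
```

```text
time: 9.93
position: [0.8782, 0.1997, 0.4021]
tool_rot: [-2.885, -1.219, 0.076]
ft_force: [0.2, -0.2, -0.2]
grip_width: 1.003
grip_force: 0.0
t 9.93 grasp [0.8704 0.1979 0.2383] ang -44.21 tilt [-0.0479 -0.011 ] F [ 0.2 -0.2 -0.2] w 1.003 gf 0.0
[ 0.11   0.099 -0.016] yaw 0.0044
[ 0.285  0.207 -0.026] yaw 0.0044
```

```bash
python3 -m jog '{"translation":[[0.1,0.09,-0.01],[0.1,0.09,-0.01]],"yaw":[0,0],"jaw":[0,0]}' && python3 go.py && python3 -m jog '{"translation":[[0.1,0.09,-0.01],[0.1,0.09,-0.01]],"yaw":[0,0],"jaw":[0,0]}' && python3 go.py .57 .225 .15 -45
```

```text
time: 10.18
position: [0.893, 0.1973, 0.3937]
tool_rot: [-2.886, -1.214, 0.074]
ft_force: [-0.0, -1.3, 0.5]
grip_width: 0.997
grip_force: 0.0
t 10.18 grasp [0.8852 0.1957 0.2299] ang -44.41 tilt [-0.0473 -0.0095] F [-0.  -1.3  0.5] w 0.997 gf 0.0
time: 10.42
position: [0.8977, 0.1955, 0.398]
tool_rot: [-2.891, -1.219, 0.027]
ft_force: [-0.4, 0.3, 0.0]
grip_width: 1.002
grip_force: 0.0
t 10.43 grasp [0.8949 0.195  0.234 ] ang -44.29 tilt [-0.0171 -0.0031] F [-0.4  0.3  0. ] w 1.002 gf 0.0
[-1.021 -1.263  0.447] yaw 0.004
```

```bash
python3 -m jog '{"translation":[[0.04,0.035,0],[0.04,0.035,0]],"yaw":[0,0],"jaw":[0,0]}' && python3 go.py .52 .22 .2 -45
```

```text
time: 10.68
position: [0.9001, 0.1963, 0.3948]
tool_rot: [-2.891, -1.222, 0.016]
ft_force: [-0.4, -1.1, 0.2]
grip_width: 0.998
grip_force: 0.0
t 10.68 grasp [0.8984 0.1961 0.2309] ang -44.18 tilt [-0.0103 -0.0012] F [-0.4 -1.1  0.2] w 0.998 gf 0.0
[-1.232 -1.439  0.174] yaw 0.0045
```

```bash
python3 -m jog '{"translation":[[0.03,0.026,0],[0.03,0.026,0]],"yaw":[0,0],"jaw":[0,0]}' && python3 go.py && python3 -m jog '{"translation":[[-0.2,-0.2,0],[-0.4,-0.4,0],[-0.6,-0.65,0],[-0.8,-0.9,0],[-1,-1,0],[-1,-1,0]],"yaw":[0,0,0,0,0,0],"jaw":[0,0,0,0,0,0]}' && python3 go.py .5275 .2285 .15 -45
```

```text
time: 10.92
position: [0.9021, 0.1969, 0.3913]
tool_rot: [-2.89, -1.224, 0.009]
ft_force: [-0.1, 0.3, -1.0]
grip_width: 1.002
grip_force: 0.0
t 10.93 grasp [0.901  0.1969 0.2273] ang -44.09 tilt [-0.0065  0.    ] F [-0.1  0.3 -1. ] w 1.002 gf 0.0
time: 11.68
position: [0.6168, 0.1931, 0.393]
tool_rot: [-2.888, -1.227, 0.009]
ft_force: [0.0, 1.2, 2.7]
grip_width: 0.998
grip_force: 0.0
t 11.68 grasp [0.6157 0.1933 0.229 ] ang -43.97 tilt [-0.0068  0.0011] F [0.  1.2 2.7] w 0.998 gf 0.0
[-0.178 -0.437  0.398] yaw 0.0057
```

```bash
python3 -m jog '{"translation":[[-0.1,-0.22,0.1],[-0.18,-0.44,0.3],[-0.18,-0.44,0.6],[-0.18,-0.44,0.8],[-0.18,-0.44,0.8],[-0.18,-0.44,0.8]],"yaw":[0.005,0.005,0.005,0.005,0.005,0.005],"jaw":[0,0,0,0,0,0]}' && python3 go.py .5275 .2285 .04 -45; python3 - <<'E'
from h import *
T=ctrl.get_image('top');S=ctrl.get_image('side')
cv2.imwrite('pics/t2.png',T['pixels']);cv2.imwrite('pics/s2.png',S['pixels'])
t=T['pixels'];s=S['pixels']
o=np.zeros((400,800,3),np.uint8)
o[:,:400]=cv2.resize(t[215:295,215:295],(400,400),interpolation=2);o[:,400:]=cv2.resize(s[170:250,225:305],(400,400),interpolation=2)
cv2.imwrite('pics/m4.png',o)
E
```

```text
time: 12.42
position: [0.5309, 0.2279, 0.2355]
tool_rot: [-2.9, -1.201, 0.005]
ft_force: [-0.6, 0.4, 0.5]
grip_width: 0.998
grip_force: 0.0
t 12.43 grasp [0.5303 0.228  0.0715] ang -45.0 tilt [-0.0041  0.0008] F [-0.6  0.4  0.5] w 0.998 gf 0.0
[-0.008 -0.011  0.158] yaw -0.0
```

View pics/m4.png

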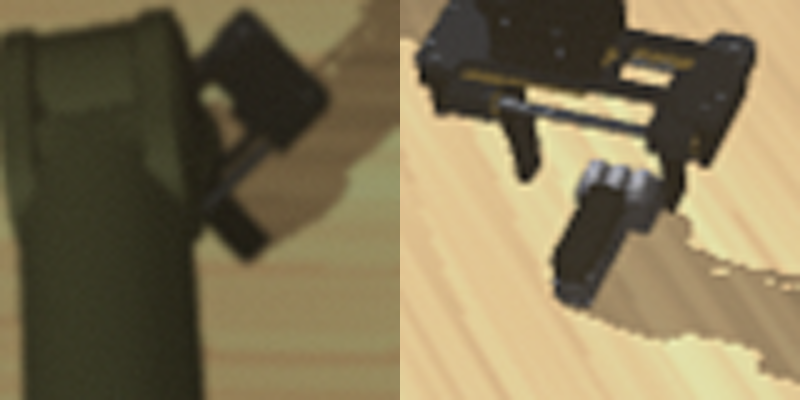

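Fingers straddle the shank (side crop: shank centred between fingertips around column 600, row 210). Descend and grip.

```bash
python3 -m jog '{"translation":[[-0.01,-0.01,0.15],[-0.01,-0.01,0.155],[-0.01,-0.01,0.155],[-0.01,-0.01,0.155],[-0.01,-0.01,0.155],[-0.01,-0.01,0.155],[-0.01,-0.01,0.155]],"yaw":[0,0,0,0,0,0,0],"jaw":[0,0,1,1,1,1,1]}' 40 && python3 go.py && python3 -m jog '{"translation":[[0,0,-0.3],[0,0,-0.6],[0,0,-0.8],[0,0,-0.8]],"yaw":[0,0,0,0],"jaw":[1,1,1,1]}' && python3 go.py .55 .03 .2 -40 .47 -.11 .2 -34
```

```text
time: 13.4
position: [0.527, 0.2279, 0.2029]
tool_rot: [-2.9, -1.202, 0.009]
ft_force: [0.2, 0.7, 0.2]
grip_width: 0.514
grip_force: 0.0
t 13.4 grasp [0.5259 0.2278 0.0389] ang -44.97 tilt [-0.0062 -0.0002] F [0.2 0.7 0.2] w 0.514 gf 0.0
time: 13.9
position: [0.5292, 0.2279, 0.3664]
tool_rot: [-2.899, -1.201, -0.001]
ft_force: [-0.3, -0.2, -1.4]
grip_width: 0.067
grip_force: 0.0
t 13.9 grasp [0.529  0.2285 0.2024] ang -44.98 tilt [-0.0009  0.004 ] F [-0.3 -0.2 -1.4] w 0.067 gf 0.0
[-0.628  0.776  0.008] yaw -0.0277
[-1.406  0.988  0.005] yaw -0.061
```

```bash
python3 -m jog '{"translation":[[0,0,0],[0,0,0],[0,0,0],[0,0,0],[0,0,0],[0,0,0],[0,0,0],[0,0,0]],"yaw":[0,0,0,0,0,0,0,0],"jaw":[0,0,0,0,0,0,0,0]}' && python3 - <<'E'
from h import *
T=ctrl.get_image('top');S=ctrl.get_image('side')
for i in (T,S):
    for d in ctrl.silhouettes('dresser',i)[:2]: print(round(d['p'],2),d['at'],d['region'].sum())
d=ctrl.silhouettes('dresser',S)[0]
print(fit_dresser([(S,d['region'].astype(np.float32))],[.524,.2255,.787]))
E
python3 go.py .5259 .2278 .039 -45
```

```text
time: 14.9
position: [0.5279, 0.2279, 0.3628]
tool_rot: [-2.9, -1.202, 0.009]
ft_force: [0.5, -0.9, 0.1]
grip_width: 0.89
grip_force: 0.0
0.56 [262.2, 257.7] 146
0.65 [264.6, 211.5] 402
(array([0.52413936, 0.22501969, 0.79165395]), np.float64(34.5))
t 15.15 grasp [0.5269 0.2279 0.1989] ang -44.97 tilt [-0.0062 -0.0002] F [-0.5  0.3 -0.2] w 0.992 gf 0.0
[-0.     0.     0.799] yaw 0.0001
```

Undisturbed (0.5241, 0.2250, 0.79). Grip properly this time.

```bash
python3 -m jog '{"translation":[[0,0,0.3],[0,0,0.6],[0,0,0.795],[0,0,0.795],[0,0,0.795],[0,0,0.795],[0,0,0.795],[0,0,0.795]],"yaw":[0,0,0,0,0,0,0,0],"jaw":[0,0,0,1,1,1,1,1]}' 40 && python3 -m jog '{"translation":[[0,0,0],[0,0,0],[0,0,0],[0,0,0],[0,0,0],[0,0,0]],"yaw":[0,0,0,0,0,0],"jaw":[1,1,1,1,1,1]}' && python3 go.py
```

```text
time: 16.15
position: [0.5271, 0.2281, 0.2046]
tool_rot: [-2.899, -1.202, 0.007]
ft_force: [-0.3, 0.2, 0.1]
grip_width: 0.512
grip_force: 0.0
time: 16.9
position: [0.5269, 0.2279, 0.2038]
tool_rot: [-2.9, -1.202, 0.01]
ft_force: [-0.2, -0.0, 1.7]
grip_width: 0.272
grip_force: 39.9
t 16.9 grasp [0.5258 0.2278 0.0398] ang -44.97 tilt [-0.0065 -0.0002] F [-0.2 -0.   1.7] w 0.272 gf 39.85510289669037
```

```bash
python3 -m jog '{"translation":[[0,0,-0.3],[0,0,-0.6],[-0.1,0.1,-0.8],[-0.25,0.3,-0.8],[-0.4,0.5,-0.8],[-0.55,0.7,-0.8],[-0.63,0.76,-0.8],[-0.63,0.76,-0.8]],"yaw":[0,0,0,-0.02,-0.04,-0.06,-0.06,-0.06],"jaw":[1,1,1,1,1,1,1,1]}' && python3 go.py .49 -.1 .16 -33.8 .4337 -.1457 .12 -33.8
```

```text
time: 17.9
position: [0.5458, 0.0294, 0.3632]
tool_rot: [-2.776, -1.463, 0.01]
ft_force: [-0.5, 0.4, -3.9]
grip_width: 0.277
grip_force: 39.9
t 17.9 grasp [0.5446 0.0294 0.1992] ang -34.42 tilt [-0.0074 -0.    ] F [-0.5  0.4 -3.9] w 0.277 gf 39.85449135303497
[-0.687  0.142  0.198] yaw -0.0034
[-1.034  0.04   0.4  ] yaw -0.0034
```

```bash
python3 -m jog '{"translation":[[-0.25,0.03,0],[-0.5,0.05,0.05],[-0.75,0.05,0.15],[-1,0.04,0.3],[-1,0.04,0.4],[-1,0.04,0.4],[-1,0.04,0.4]],"yaw":[-0.003,-0.003,-0.003,-0.003,-0.003,-0.003,-0.003],"jaw":[1,1,1,1,1,1,1]}' && python3 go.py .4337 -.1457 .12 -33.8 && python3 - <<'E'
from h import *
T=ctrl.get_image('top');S=ctrl.get_image('side')
t=T['pixels'];s=S['pixels'];cv2.imwrite('pics/t3.png',t);cv2.imwrite('pics/s3.png',s)
o=np.zeros((560,800,3),np.uint8)
o[:,:400]=cv2.resize(t[220:332,330:410],(400,560),interpolation=2);o[:,400:]=cv2.resize(s[240:352,260:340],(400,560),interpolation=2)
cv2.imwrite('pics/m5.png',o)
E
```

```text
time: 18.77
position: [0.4412, -0.1373, 0.2852]
tool_rot: [-2.766, -1.486, 0.008]
ft_force: [0.1, -0.5, -3.2]
grip_width: 0.27
grip_force: 39.9
t 18.77 grasp [ 0.4404 -0.1374  0.1212] ang -33.49 tilt [-0.0053 -0.0008] F [ 0.1 -0.5 -3.2] w 0.27 gf 39.854750633239746
[-0.053 -0.005  0.006] yaw 0.0017
```

View pics/m5.png

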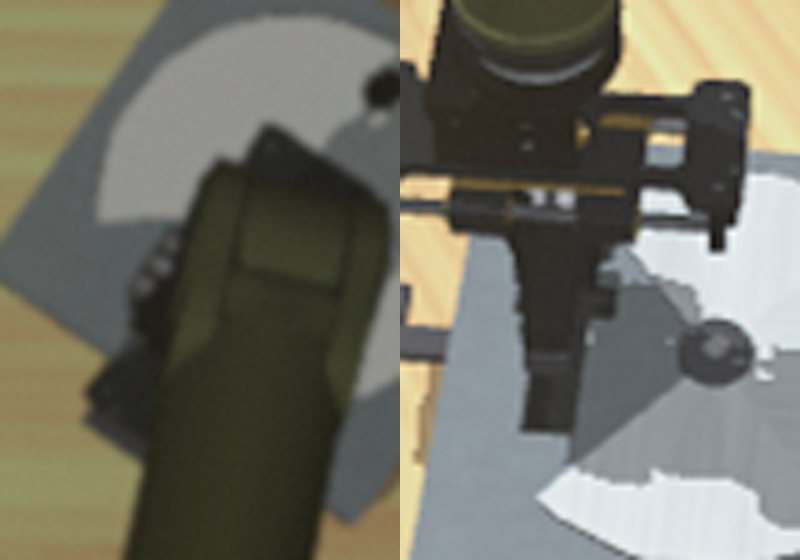

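```bash
python3 - <<'E'
from h import *
S=ctrl.get_image('side');T=ctrl.get_image('top')
poly=np.array([[-.052,-.014],[.02,-.014],[.02,-.027],[.052,-.027],[.052,.027],[.02,.027],[.02,.014],[-.052,.014]])
P=np.c_[poly,np.full(8,.046)]
def run(im,f,x0,y0,w,h,thr,valid=None):
    g=cv2.cvtColor(cv2.imread(f),6)[y0:y0+h,x0:x0+w].astype(np.float32)
    bg=np.median(g[g>thr]); dk=np.percentile(g,3)
    r=np.clip((bg-g)/(bg-thr)/2,0,1)  # soft edge at thr
    V=np.ones_like(g) if valid is None else valid(*np.mgrid[y0:y0+h,x0:x0+w])
    def m(p):
        a=np.zeros((h*8,w*8),np.uint8);q=(proj(im,pose(p,P))-[x0-.5,y0-.5])*8-.5
        cv2.fillPoly(a,[np.round(q).astype(np.int32)],1);return cv2.resize(a.astype(np.float32),(w,h),interpolation=3)
    c=lambda p:(np.abs(m(p)-r)*V).sum()
    p0=[.432,-.148,.98]
    b=min((minimize(c,p0,method='Nelder-Mead',options=dict(initial_simplex=[p0]+[np.add(p0,d) for d in([.004*k,0,0],[0,.004*k,0],[0,0,.06*k])])) for k in(1,-1)),key=lambda q:q.fun)
    print(f,bg,dk,b.x.round(4),b.fun.round(1))
for thr in(75,90,100): run(S,'pics/s1.png',280,290,25,40,thr)
g=cv2.cvtColor(cv2.imread('pics/s1.png'),6)[290:330,280:305]; print(g[2:8,4:22]); print(g[20,:])
c=[.5,-.194,.98];print(pose(c,[[0,.082,0]]), pose([.4998,-.1935,.9838],[[0,.082,0]]))
E
```

```text
pics/s1.png 150.0 53.0 [ 0.4317 -0.1463  0.9901] 204.4
pics/s1.png 151.0 53.0 [ 0.4319 -0.1463  0.9755] 144.2
pics/s1.png 151.0 53.0 [ 0.4317 -0.1464  0.9832] 83.3
[[144 141 142 141 140 142 145 145 146 148 148 146 150 154 154 154 153 154]
 [111  91  98  96  97 104 110 111 119 125 125 125 132 141 142 142 143 144]
 [ 96  87  87  87  88  88  89  85  88  86  86  85  85  85  85  91  98  98]
 [ 86  83  85  87  89  89  88  88  90  89  90  90  91  90  90  89  88  88]
 [ 75  61  64  69  74  73  73  78  84  83  82  82  84  85  82  84  85  86]
 [ 60  53  54  52  54  54  55  53  54  52  53  55  58  58  58  62  65  69]]
[151 153 153 152 152 146 107  56  53  54  55  59  61  61  61  57  70 126
 155 152 149 150 150 150 151]
[[ 0.43189922 -0.14832415  0.        ]] [[ 0.43152614 -0.14808326  0.        ]]
```

```bash
python3 - <<'E'
from h import *
S=ctrl.get_image('side')
a=np.radians(-33.49+90);d=np.array([np.cos(a),np.sin(a)]);g=np.array([.4404,-.1374])-.0032*d
q=proj(S,pose([*g,a],[[-.05,.012,0],[-.05,-.012,0],[-.05,.012,.042],[-.05,-.012,.042],[.05,-.025,.028]],.0812))
print(((q+.5-[260,240])*5-.5+[400,0]).round(0))
q2=proj(S,pose([*(g+.002*d),a],[[-.05,.012,0],[-.05,-.012,0],[-.05,.012,.042],[-.05,-.012,.042],[.05,-.025,.028]],.0812))
print(((q2-q)*5).round(1))
im=cv2.resize(S['pixels'][240:352,260:340],None,fx=5,fy=5,interpolation=2)
print(cv2.cvtColor(im,6)[340:450:4,150].tolist())
im=cv2.cvtColor(im,6);print(im[400,100:200:4].tolist(), im[430-400+380:450:3,150].tolist())
# shank-end edge of rim: s1, predicted for recess (.432,-.1472,.981)
g1=cv2.cvtColor(cv2.imread('pics/s1.png'),6)
for p in([.432,-.1472,.981],[.4317,-.1464,.981],[.4319,-.1483,.981]):
    print(proj(S,pose(p,[[-.052,.014,.046],[-.052,-.014,.046],[.052,.027,.046],[.052,-.027,.046]])).round(1).tolist())
print(g1[321:332,283:298])
E
python3 go.py .4338 -.1445 .085 -33.8
```

```text
[[526. 376.]
 [574. 379.]
 [521. 329.]
 [570. 332.]
 [618. 188.]]
[[ 0.5 -3.4]
 [ 0.5 -3.4]
 [ 0.5 -3.4]
 [ 0.5 -3.4]
 [ 0.4 -3.1]]
[45, 45, 46, 54, 71, 67, 60, 62, 61, 57, 51, 49, 49, 49, 49, 52, 54, 54, 55, 57, 55, 49, 56, 87, 139, 154, 148, 147]
[151, 151, 151, 151, 157, 145, 104, 60, 48, 48, 48, 48, 51, 54, 56, 56, 56, 54, 53, 68, 88, 100, 100, 100, 99] [54, 55, 57, 56, 53, 48, 56, 75, 115, 149, 154, 149, 148, 148]
[[283.6, 326.2], [294.5, 327.0], [283.9, 292.6], [303.9, 293.9]]
[[283.4, 326.1], [294.3, 326.8], [283.7, 292.5], [303.7, 293.8]]
[[283.8, 326.6], [294.7, 327.3], [284.1, 293.0], [304.1, 294.3]]
[[156 124  59  51  53  53  58  60  59  58  60  57 120 155 153]
 [153 119  56  51  54  52  58  62  61  60  60  67 123 154 151]
 [146 107  56  52  52  53  58  59  60  59  58  64 122 153 151]
 [143  99  53  52  53  52  57  60  59  59  57  69 124 152 151]
 [129  77  55  53  50  48  52  57  57  57  54  85 132 151 149]
 [139 113 100 100  96  90  93  87  80  81  81 104 141 152 149]
 [152 153 154 155 156 156 156 146 135 134 136 133 142 151 149]
 [150 150 151 150 151 150 150 152 153 154 154 153 153 152 150]
 [149 148 149 150 150 150 149 151 152 152 152 152 150 151 147]
 [151 152 151 152 151 150 150 149 152 150 150 151 150 151 166]
 [154 153 153 153 154 153 151 152 151 150 152 149 155 176 220]]
t 19.02 grasp [ 0.4399 -0.1383  0.121 ] ang -33.58 tilt [-0.0053 -0.0003] F [-0.2 -0.4 -3.4] w 0.27 gf 39.854705929756165
[-0.042 -0.007  0.18 ] yaw 0.0012
```

```bash
python3 go.py .4337 -.1441 .09 -33.8; python3 -m jog '{"translation":[[-0.04,-0.005,0],[-0.04,-0.005,0.07],[-0.04,-0.005,0.14],[-0.04,-0.005,0.155],[-0.04,-0.005,0.155]],"yaw":[0.001,0.001,0.001,0.001,0.001],"jaw":[1,1,1,1,1]}' && python3 go.py .4337 -.1441 .08 -33.8
```

```text
t 19.02 grasp [ 0.4399 -0.1383  0.121 ] ang -33.58 tilt [-0.0053 -0.0003] F [-0.2 -0.4 -3.4] w 0.27 gf 39.854705929756165
[-0.041 -0.009  0.155] yaw 0.0012
time: 19.65
position: [0.4346, -0.1451, 0.2537]
tool_rot: [-2.77, -1.478, 0.009]
ft_force: [0.4, -0.6, -4.6]
grip_width: 0.27
grip_force: 39.9
t 19.65 grasp [ 0.4336 -0.1452  0.0897] ang -33.84 tilt [-0.0065 -0.0006] F [ 0.4 -0.6 -4.6] w 0.27 gf 39.85462188720703
[ 0.005 -0.002  0.048] yaw -0.0002
```

```bash
python3 -m jog '{"translation":[[0.005,-0.003,0],[0.005,-0.003,0.015],[0.005,-0.003,0.025],[0.005,-0.003,0.035],[0.005,-0.003,0.035]],"yaw":[0,0,0,0,0],"jaw":[1,1,1,1,1]}' && python3 go.py .4337 -.1441 .072 -33.8
```

```text
time: 20.27
position: [0.4347, -0.1436, 0.2463]
tool_rot: [-2.769, -1.478, 0.01]
ft_force: [-0.1, 0.1, -3.9]
grip_width: 0.268
grip_force: 39.9
t 20.27 grasp [ 0.4335 -0.1437  0.0823] ang -33.82 tilt [-0.0067 -0.0005] F [-0.1  0.1 -3.9] w 0.268 gf 39.854616522789
[-0.001  0.002  0.052] yaw -0.0001
```

```bash
python3 -m jog '{"translation":[[0,0,0.015],[0,0,0.03],[0,0,0.04],[0,0,0.05],[0,0,0.05]],"yaw":[0,0,0,0,0],"jaw":[1,1,1,1,1]}' && python3 go.py .4337 -.1441 .070 -33.8
```

```text
time: 20.9
position: [0.4346, -0.1436, 0.2363]
tool_rot: [-2.769, -1.478, 0.01]
ft_force: [0.2, 0.5, -3.7]
grip_width: 0.279
grip_force: 39.9
t 20.9 grasp [ 0.4335 -0.1437  0.0723] ang -33.82 tilt [-0.0067 -0.0004] F [ 0.2  0.5 -3.7] w 0.279 gf 39.854514598846436
[-0.001  0.002  0.012] yaw -0.0001
```

Free all the way, about 2 mm above the floor. Lower to contact.

```bash
python3 -m jog '{"translation":[[0,0,0.005],[0,0,0.01],[0,0,0.014],[0,0,0.014]],"yaw":[0,0,0,0],"jaw":[1,1,1,1]}' && python3 go.py
```

```text
time: 21.4
position: [0.4347, -0.1436, 0.2338]
tool_rot: [-2.769, -1.478, 0.009]
ft_force: [-1.4, 0.4, -1.2]
grip_width: 0.273
grip_force: 39.9
t 21.4 grasp [ 0.4337 -0.1436  0.0698] ang -33.81 tilt [-0.0064 -0.0001] F [-1.4  0.4 -1.2] w 0.273 gf 39.85722005367279
```

```bash
python3 -m jog '{"translation":[[0,0,0],[0,0,0],[0,0,0],[0,0,0],[0,0,0],[0,0,0],[0,0,0],[0,0,0]],"yaw":[0,0,0,0,0,0,0,0],"jaw":[0.45,0.45,0.45,0.45,0.45,0.45,0.45,0.45]}' && python3 go.py && python3 -m jog '{"translation":[[0,0,-0.1],[0,0,-0.4],[0,0,-0.7],[0.3,0.1,-0.9],[0.6,0.2,-0.9],[0.9,0.3,-0.9],[1,0.3,-0.9],[1,0.3,-0.9]],"yaw":[0,0,0,0,0,0,0,0],"jaw":[0.45,0.45,0.45,0.45,0.45,0.45,0.45,0.45]}' && python3 -m jog '{"translation":[[0.3,0,0],[0.6,0,0],[0.9,0,0],[1,0,0]],"yaw":[0,0,0,0],"jaw":[0,0,0,0]}' && python3 - <<'E'
from h import *
T=ctrl.get_image('top');S=ctrl.get_image('side')
t=T['pixels'];s=S['pixels'];cv2.imwrite('pics/t4.png',t);cv2.imwrite('pics/s4.png',s)
o=np.zeros((560,800,3),np.uint8)
o[:,:400]=cv2.resize(t[200:340,325:425],(400,560),interpolation=2);o[:,400:]=cv2.resize(s[245:385,260:360],(400,560),interpolation=2)
cv2.imwrite('pics/m6.png',o)
vs=[(i,ctrl.silhouettes('dresser',i)) for i in (T,S)]
for i,d in vs:
    print([(x['p'],x['at'],x['region'].sum()) for x in d[:2]])
    for x in d[:1]: print(fit_dresser([(i,x['region'].astype(np.float32))],[.4319,-.1468,.981],.03))
E
python3 go.py
```

```text
time: 22.4
position: [0.4346, -0.1436, 0.2337]
tool_rot: [-2.769, -1.478, 0.009]
ft_force: [-0.2, 0.7, -0.1]
grip_width: 0.549
grip_force: 0.0
t 22.4 grasp [ 0.4336 -0.1437  0.0697] ang -33.82 tilt [-0.0063 -0.0002] F [-0.2  0.7 -0.1] w 0.549 gf 0.0
time: 23.4
position: [0.5985, -0.007, 0.4111]
tool_rot: [-2.767, -1.486, 0.014]
ft_force: [-0.2, -0.3, 0.3]
grip_width: 0.548
grip_force: 0.0
time: 23.9
position: [0.7089, 0.1592, 0.4111]
tool_rot: [-2.765, -1.484, 0.009]
ft_force: [-0.4, -0.0, 0.6]
grip_width: 0.919
grip_force: 0.0
[(0.84, [371.3, 282.6], np.int64(332))]
(array([ 0.43270856, -0.14687641,  0.95987468]), np.float64(47.625))
[(0.65, [288.4, 301.8], np.int64(457))]
(array([ 0.43493829, -0.14225808,  0.96345437]), np.float64(106.75))
t 24.1 grasp [0.7068 0.153  0.2483] ang -33.94 tilt [-0.0063 -0.0015] F [ 0.2 -0.8  0.2] w 0.987 gf 0.0
```

View pics/m6.png

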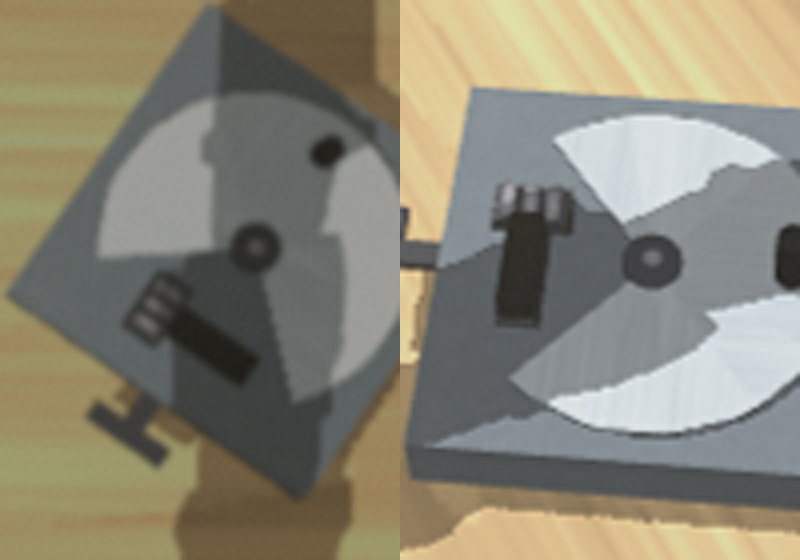

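```bash
python3 - <<'E'
from h import *
T=ctrl.get_image('top');S=ctrl.get_image('side')
t=lambda a,o:(np.array(a)+.5)/4-.5+o
s=np.radians(50);L=np.array([[.122*np.sin(a),.122*np.cos(a),.051] for a in(s,-s)]+[[0,-.09,.096]])
for im,q,n in((T,t([[97,257],[294,402],[326,151]],[325,200]),3),(S,t([[154,140],[112,380]],[260,245]),2)):
    r=least_squares(lambda p:(proj(im,pose(p,L[:n]))-q).ravel(),[.5,-.194,.98]);print(r.x.round(4))
    r=least_squares(lambda p:(proj(im,pose([.5002,-.1935,p[0]],L[:n]))-q).ravel(),[.98]);print(np.degrees(r.x-.981),r.fun.round(1))
E
```

```text
[ 0.4999 -0.192   0.9524]
[-1.74586395] [ 0.3  0.3  0.1 -0.1  1.1 -0.5]
[ 0.5001 -0.194   0.9547]
[-1.39797612] [-0.1 -0.   0.  -0.2]
```

```bash
python3 -c "
from bench import ctrl
print(ctrl.close_job())"
```

```text
the job is handed in; nothing more can be done
None
```

The dresser is set down on the floor of the T recess the right way round. The cover is left about 1.5° (roughly 2 mm) off exact centre over that recess. The whetstone, oil bottle and knife were not touched, and the job was handed in at about 24 s.

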